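Roll box angled in behind the rack posts

ROBOT

A 6-joint arm with a two-finger parallel gripper is mounted at the origin on a cart in front of the work surface, level with it; the furniture and walls round the work are solid. World frame = base frame: x ahead of the robot, y to its left, z up, the work surface at z = 0. Lengths are in mm, angles in rad, forces in N, time in s.
With the tool pointing down it reaches from about 350 to 975 mm from the base axis. Payload 7.1 kg.
Tool frame: the origin (TCP) lies on the mounting face of the last link; the fingertips stand 182 mm ahead of it and the grasp point (between the pads) lies 163 mm ahead of it (ctrl.tcp_to_tips is the distance from the TCP to the fingertips, in mm); z points along the fingers, y is the direction in which the jaws open and shut (so a half turn about z gives the same grasp; the last joint's range is limited). The gripper opens to 88 mm and grips with 3 to 60 N. Pads are 20 mm wide; open, the fingers measure 115 mm over their backs; the gripper's body (75 mm by 178 mm) begins 61 mm behind the grasp point.
Start: joints at [1.331, 0.423, 1.63, -0, 1.089, -0.019], TCP at [136.851, 609.818, 404.675] pointing down, gripper open.
Joint ranges: [-3, 3], [-0.9, 2.11], [0.09, 2.58], [-1.31, 4.45], [0.11, 2.69], [-2.54, 2.54]. Speed limits (rad/s): [2.39, 2.39, 3.01, 3.14, 3.14, 3.14].

INTERFACE

Orientations are given as a rotation vector (axis times angle).
In Python, from workcell import ctrl gives the robot as it stands. The module is installed in compiled form; this text tells all that it offers.
- The arm moves only by the tool send_rows, never from a script. Its argument "commands" is a list of rows, each an object with "translation": the shift along the world's x, y, z normalised to -1 to 1, where 1 is 0.1 m, a list of three; "twist": the turn, a rotation vector about the world's x, y, z normalised to -1 to 1, where 1 is 0.5 rad, a list of three. A call has exactly 10 rows; each row is the pose to reach, as a shift and turn from the pose commanded when the call began; what a row does not reach only later rows make up. A row lasts 1/10 s, in which the tool goes at most 50 mm and 8.59 degrees, less where a joint would pass 70% of its speed; a pose out of reach is approached as far as the arm can. A call with a number of a shift or a turn outside -1 to 1 is refused whole. A call with a gripper value outside its range is refused whole. "grip" is the closure, from -1 (fully open) to 1 (shut), set as the call begins (left out, the last holds). The fingers move at their own pace and stop on an object; the grip force is fixed at half the most. Time passes only in rows, so rows that repeat a pose let the fingers close, or fill a call up. It gives the time, the measured TCP pose, the force and the opening at its end, in the units of the state.
- ctrl.get_obs(): the state, without advancing time (a new reading comes with each control period).
- ctrl.get_image(name): name is "side" or "top"; returns a dict with "img" (400x640x3 uint8, red, green, blue), "intrinsics" (3x3 intrinsics, pixels), "cam_to_world" (4x4, takes a point from camera to world coordinates). Camera axes: x right, y down, z forward; pixel columns grow to the right and rows downward; lengths in mm; the calibration is good to about 2 mm. A picture is of the moment at which its call begins. There is no depth.
- ctrl.close_job(): hands the job in, once; it reports no verdict.
The state is a dict: "t": time; "qpos": joint angles; "qvel": joint speeds; "joint_torque": joint torques, N m; "ee_pos": TCP position; "orientation": TCP orientation; "ft_force": force on the tool from outside, world axes, zero at the start; "moment": the same for the moment, N m; "width": finger opening in mm.
Only numpy, scipy, OpenCV 4.12 (cv2) and the standard library are available. Lean on these libraries where they do the work, as an engineer would, in place of code of your own. Each camera call takes 0.05 s, during which the arm holds its last target. There are 200 camera calls.

TASK

Put the blue-grey roll box away in the low wooden rack, only by pushing it along the table with the fingers: never pinch it, lift it or press it hard. It is longer than the gap between the two front posts, so push one end in at an angle and tuck it behind its post, then swing the other end in past the other post. Leave the box lying square and flush against the rack's back board, and do not disturb the small things around.

Things in the scene. Friction and masses are not known exactly. Their poses are not given: they have to be found in the camera images.
- rack: one tier of a stacking birch rack, fixed, with no floor (the box slides on the table), open above and in front. Origin: on the table, mid-width; x points from the open front to the back board, y along the back board. In its frame: inner face of the back board at x = +50 mm, of the side boards at y = +-185 mm (boards 15 mm thick, sides from x = -65 mm back). All is 60 mm high, with stacking dowels to 68 mm
- left_post (a point): centre, 30 mm up, of the wooden post inside the front corner at the rack's +y side: in the rack's frame x from -65 to -33 mm, y from 141 to 185 mm, 60 mm high. The gap between the two posts is 282 mm
- right_post (a point): centre, 30 mm up, of the like post at the rack's -y side: x from -65 to -33 mm, y from -185 to -141 mm
- roll_box: the loose roll box: a closed blue-grey board box, 42 mm wide (x), 300 mm long (y), 42 mm high, 0.2 to 0.42 kg, with a white blank label on each end. It slides on the table with ordinary friction and stays where it is left. Origin: centre of its underside; y along its length. Either way round is right
- box_centre (a point): centre of the roll box, 21 mm above its underside, axes as the box's
- box_end_1 (a point): centre of the roll box's end face at its +y end, 21 mm up
- box_end_2 (a point): centre of the roll box's end face at its -y end, 21 mm up
- paste_jar: bystander: white paste jar with black cap, 64 mm across, 68 mm high; origin under its centre
- thread: bystander: bobbin of pale linen thread, 33 mm across, 42 mm high; origin under its centre
- loupe: bystander: black eyepiece loupe, 40 mm across, 28 mm high; origin under its centre
- tape_roll: bystander: flat roll of cream cotton tape, 57 mm across, 13 mm high; origin under its centre
- clip_blue: bystander: dark blue spring clip, 26 x 32 mm, 48 mm high; origin under its centre

How it is judged:
By the outcome, as a careful person would: the job done as asked, in the order asked, and still so for the second after the job is handed in, with the robot touching nothing.
It also fails if it takes over 72 s, if anything falls off the work surface, if the arm or the gripper's body presses on something with over 40 N, if the wrist force passes 120 N, or if a joint passes its speed limit or range.

## Working session

There is one attempt and no reset: what is moved stays moved. The work goes in short steps, Python scripts to look and compute and a tool call to move; the robot and the scene stay as the last step left them, time stands still between calls to the robot, and variables do not carry over. Pictures are saved under pics/ and viewed, about 8 in all and at most 12, crops included, and the job is handed in when it is done.

Besides the shell and the picture viewer there is one more tool, called in YAML: its name, and indented under it one key for each argument. send_rows: Moves the arm, as the interface text tells. Its arguments: {"type":"object","properties":{"commands":{"type":"array","items":{"type":"object","properties":{"translation":{"type":"array","items":{"type":"number"}},"twist":{"type":"array","items":{"type":"number"}}}}},"grip":{"type":"number"}},"required":["commands"]}

```bash
mkdir -p pics; cat > h.py <<'E'
import numpy as np, cv2
from workcell import ctrl
def shot(cam,fn=None):
    d=ctrl.get_image(cam)
    if fn: cv2.imwrite('pics/'+fn,d['img'][:,:,::-1])
    return d
def ray(d,uv,z):
    K=np.array(d['intrinsics']);T=np.array(d['cam_to_world'])
    r=T[:3,:3]@np.linalg.inv(K)@np.array([uv[0],uv[1],1.])
    o=T[:3,3]; return o+r*(z-o[2])/r[2]
def proj(d,p):
    K=np.array(d['intrinsics']);T=np.linalg.inv(np.array(d['cam_to_world']))
    c=T[:3,:3]@np.array(p,float)+T[:3,3]; q=K@c; return q[:2]/q[2]
E
python3 - <<'E'
from h import *
for c in('top','side'):
    d=shot(c,c+'0.png');print(c,np.round(d['cam_to_world'],3).tolist(),np.round(d['intrinsics'],1).tolist())
print(ctrl.get_obs())
E
```

```text
top [[-0.025, -0.997, 0.077, 447.669], [-1.0, 0.026, 0.015, -18.268], [-0.017, -0.076, -0.997, 1670.404], [0.0, 0.0, 0.0, 1.0]] [[503.0, 0.0, 315.3], [0.0, 503.0, 192.2], [0.0, 0.0, 1.0]]
side [[-0.95, -0.196, 0.241, 240.447], [-0.31, 0.536, -0.785, 1018.055], [0.024, -0.821, -0.57, 779.153], [0.0, 0.0, 0.0, 1.0]] [[479.8, 0.0, 312.8], [0.0, 479.8, 197.6], [0.0, 0.0, 1.0]]
{'t': 0.1, 'qpos': array([ 1.33098657e+00,  4.23738253e-01,  1.63057400e+00, -1.19652718e-05,
        1.08859494e+00, -1.90273030e-02]), 'qvel': array([ 0.00094598, -0.00036884, -0.0031091 ,  0.0011662 ,  0.00044816,
       -0.00078711]), 'joint_torque': array([-7.28602799e-05, -5.45612240e+01, -2.74324518e+01,  6.44807448e-02,
        1.87821424e-02, -8.03518378e-05]), 'ee_pos': array([136.80668622, 609.59784586, 404.01115856]), 'orientation': array([-3.46074050e-01, -3.12231213e+00,  2.04965039e-03]), 'ft_force': array([-1.03957644, -0.14223827, -0.15753477]), 'moment': array([-0.00307255, -0.03190956, -0.01336377]), 'width': 87.55072790572761}
```

View pics/top0.png

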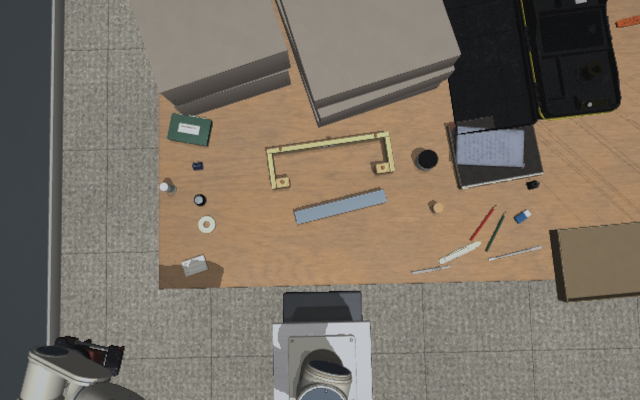

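View pics/side0.png

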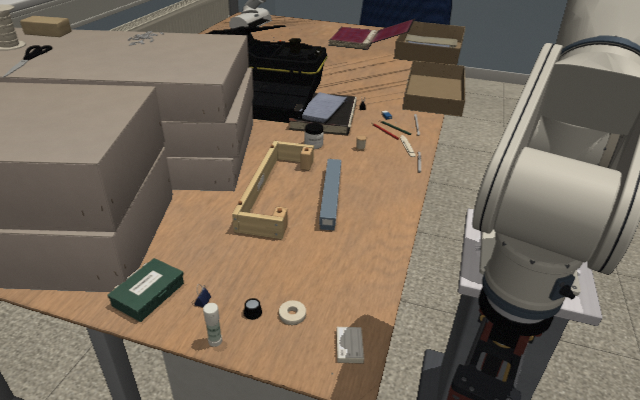

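The top view shows the rack opening towards the robot, with posts at about (282,183) and (383,168). The box lies in front at (295..386, 190..222), the jar is at (427,159) and the thread at (437,207). The side view agrees. Next I measure with masks.

```bash
cat >> h.py <<'E'
def masks(d,cam):
    hsv=cv2.cvtColor(d['img'],cv2.COLOR_RGB2HSV)
    box=cv2.inRange(hsv,(95,40,60),(115,160,255)); rack=cv2.inRange(hsv,(18,50,120),(32,170,255))
    R={'top':(255,120,420,290),'side':(225,130,350,245)}[cam]
    o=[]
    for m in(box,rack):
        k=np.zeros_like(m);k[R[1]:R[3],R[0]:R[2]]=m[R[1]:R[3],R[0]:R[2]];o.append(k)
    return o
def big(m): return max(cv2.findContours(m,cv2.RETR_EXTERNAL,cv2.CHAIN_APPROX_NONE)[0],key=cv2.contourArea)
def rect(d,m,z):
    c=np.concatenate([x for x in cv2.findContours(m,cv2.RETR_EXTERNAL,cv2.CHAIN_APPROX_NONE)[0] if len(x)>8])[:,0]
    p=np.array([ray(d,u,z)[:2] for u in c],np.float32)
    r=cv2.minAreaRect(p); b=cv2.boxPoints(r); e=[b[1]-b[0],b[2]-b[1]]; L=max(e,key=np.linalg.norm)
    L=L*np.sign(L[1]); return np.round(r[0],1),np.round(sorted(r[1]),1),round(float(np.degrees(np.arctan2(-L[0],L[1]))),2)
E
python3 - <<'E'
from h import *
d=shot('top');b,r=masks(d,'top')
print('box',rect(d,b,42));print('rack',rect(d,r,60))
v=d['img'][110:240,250:450,::-1].copy();a=cv2.resize(v,None,fx=4,fy=4,interpolation=cv2.INTER_CUBIC)
cr=np.zeros_like(v);cr[b[110:240,250:450]>0]=(255,0,0);cr[r[110:240,250:450]>0]=(0,255,255)
s=shot('side');bs,rs=masks(s,'side')
w=s['img'][125:245,225:345,::-1];
cv2.imwrite('pics/c1.png',np.vstack([cv2.resize(v,None,fx=3,fy=3,interpolation=cv2.INTER_CUBIC)[:300],np.hstack([cv2.resize(cr,(400,260)),np.zeros((260,200,3),np.uint8)])]))
for n,u in dict(jar=(427,159),thread=(437,207),loupe=(200,200),tape=(206,225),clip=(198,166)).items(): print(n,ray(d,u,40).round())
c=big(bs);print('side box poly',cv2.approxPolyDP(c,3,True)[:,0].tolist())
c=big(rs);print('side rack poly',cv2.approxPolyDP(c,3,True)[:,0].tolist())
print('cartons', ray(d,(320,122),0).round(), ray(d,(178,112),0).round(), ray(d,(452,75),0).round(), 'edge',ray(d,(320,288),0).round())
E
```

```text
box (array([525.5, -71.9]), array([ 36.9, 293.9]), 12.55)
rack (array([676.2, -43.3]), array([131.9, 401.7]), 6.63)
jar [ 672. -360.   40.]
thread [ 515. -386.   40.]
loupe [558. 383.  40.]
tape [476. 364.  40.]
clip [669. 389.  40.]
side box poly [[338, 161], [336, 167], [329, 167], [330, 174], [327, 169], [329, 183], [325, 190], [330, 194], [328, 188], [335, 189], [326, 201], [324, 192], [321, 216], [323, 212], [331, 216], [327, 218], [333, 216], [324, 210], [335, 214], [331, 210], [335, 210], [332, 206], [336, 207], [336, 200], [330, 197], [337, 196], [338, 184], [327, 178], [332, 178], [332, 174], [338, 177], [339, 167], [333, 169]]
side rack poly [[313, 145], [274, 141], [274, 147], [269, 149], [244, 192], [242, 204], [232, 213], [281, 221], [282, 217], [240, 209], [277, 143], [302, 148]]
cartons [813. -15.   0.] [861. 465.   0.] [ 961. -464.    0.] edge [261.  -1.   0.]
```

View pics/c1.png

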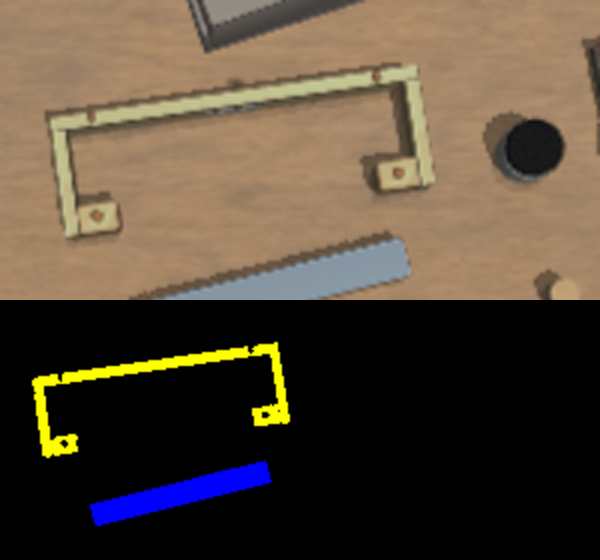

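The first view is enough to plan. In the rack frame the box is at about (-153, -11, +6°). The box is already offset to the right, so the left end goes in first:

1. Turn it to about -22° with a two-finger push.
2. Slide it along its own axis behind the left post.
3. Swing the right end in.

First I bring the arm in front of the box.

send_rows:
  commands:
    - {"translation": [0.06,-0.1,0],"twist": [0,0,0.01]}
    - {"translation": [0.12,-0.2,0],"twist": [0,0,0.02]}
    - {"translation": [0.18,-0.3,0],"twist": [0,0,0.03]}
    - {"translation": [0.24,-0.4,0],"twist": [0,0,0.05]}
    - {"translation": [0.3,-0.5,0],"twist": [0,0,0.06]}
    - {"translation": [0.36,-0.6,0],"twist": [0,0,0.07]}
    - {"translation": [0.42,-0.7,0],"twist": [0,0,0.08]}
    - {"translation": [0.48,-0.8,0],"twist": [0,0,0.1]}
    - {"translation": [0.54,-0.9,0],"twist": [0,0,0.11]}
    - {"translation": [0.6,-1,0],"twist": [0,0,0.125]}
  grip: -1

```text
t: 1.2
ee_pos: [197.3, 509.0, 404.7]
orientation: [0.248, 3.132, -0.0]
ft_force: [0.3, -0.3, 0.4]
width: 87.6
```

send_rows:
  commands:
    - {"translation": [0.06,-0.1,0],"twist": [0,0,0.01]}
    - {"translation": [0.12,-0.2,0],"twist": [0,0,0.02]}
    - {"translation": [0.18,-0.3,0],"twist": [0,0,0.03]}
    - {"translation": [0.24,-0.4,0],"twist": [0,0,0.05]}
    - {"translation": [0.3,-0.5,0],"twist": [0,0,0.06]}
    - {"translation": [0.36,-0.6,0],"twist": [0,0,0.07]}
    - {"translation": [0.42,-0.7,0],"twist": [0,0,0.08]}
    - {"translation": [0.48,-0.8,0],"twist": [0,0,0.1]}
    - {"translation": [0.54,-0.9,0],"twist": [0,0,0.11]}
    - {"translation": [0.6,-1,0],"twist": [0,0,0.125]}

```text
t: 2.2
ee_pos: [257.3, 409.0, 404.7]
orientation: [0.15, 3.138, -0.0]
ft_force: [-0.4, 0.5, 0.2]
width: 87.3
```

send_rows:
  commands:
    - {"translation": [0.06,-0.1,0],"twist": [0,0,0.01]}
    - {"translation": [0.12,-0.2,0],"twist": [0,0,0.02]}
    - {"translation": [0.18,-0.3,0],"twist": [0,0,0.03]}
    - {"translation": [0.24,-0.4,0],"twist": [0,0,0.05]}
    - {"translation": [0.3,-0.5,0],"twist": [0,0,0.06]}
    - {"translation": [0.36,-0.6,0],"twist": [0,0,0.07]}
    - {"translation": [0.42,-0.7,0],"twist": [0,0,0.08]}
    - {"translation": [0.48,-0.8,0],"twist": [0,0,0.1]}
    - {"translation": [0.54,-0.9,0],"twist": [0,0,0.11]}
    - {"translation": [0.6,-1,0],"twist": [0,0,0.125]}

```text
t: 3.2
ee_pos: [317.3, 309.0, 404.7]
orientation: [0.052, 3.141, -0.0]
ft_force: [0.3, 0.3, 0.6]
width: 87.6
```

send_rows:
  commands:
    - {"translation": [0.06,-0.1,0],"twist": [0,0,0.01]}
    - {"translation": [0.12,-0.2,0],"twist": [0,0,0.02]}
    - {"translation": [0.18,-0.3,0],"twist": [0,0,0.03]}
    - {"translation": [0.24,-0.4,0],"twist": [0,0,0.05]}
    - {"translation": [0.3,-0.5,0],"twist": [0,0,0.06]}
    - {"translation": [0.36,-0.6,0],"twist": [0,0,0.07]}
    - {"translation": [0.42,-0.7,0],"twist": [0,0,0.08]}
    - {"translation": [0.48,-0.8,0],"twist": [0,0,0.1]}
    - {"translation": [0.54,-0.9,0],"twist": [0,0,0.11]}
    - {"translation": [0.6,-1,0],"twist": [0,0,0.125]}

```text
t: 4.2
ee_pos: [377.2, 208.9, 404.7]
orientation: [-0.046, 3.141, 0.0]
ft_force: [-0.6, -0.4, -0.0]
width: 87.4
```

send_rows:
  commands:
    - {"translation": [0.06,-0.1,0],"twist": [0,0,0.01]}
    - {"translation": [0.12,-0.2,0],"twist": [0,0,0.02]}
    - {"translation": [0.18,-0.3,0],"twist": [0,0,0.03]}
    - {"translation": [0.24,-0.4,0],"twist": [0,0,0.05]}
    - {"translation": [0.3,-0.5,0],"twist": [0,0,0.06]}
    - {"translation": [0.36,-0.6,0],"twist": [0,0,0.07]}
    - {"translation": [0.42,-0.7,0],"twist": [0,0,0.08]}
    - {"translation": [0.48,-0.8,0],"twist": [0,0,0.1]}
    - {"translation": [0.54,-0.9,0],"twist": [0,0,0.11]}
    - {"translation": [0.6,-1,0],"twist": [0,0,0.125]}

```text
t: 5.2
ee_pos: [437.1, 108.9, 404.7]
orientation: [-0.145, 3.138, 0.0]
ft_force: [-0.9, 0.5, 0.1]
width: 88.1
```

send_rows:
  commands:
    - {"translation": [0.03,-0.1,-0.08],"twist": [0,0,0.01]}
    - {"translation": [0.06,-0.2,-0.16],"twist": [0,0,0.02]}
    - {"translation": [0.09,-0.3,-0.24],"twist": [0,0,0.03]}
    - {"translation": [0.12,-0.4,-0.32],"twist": [0,0,0.05]}
    - {"translation": [0.15,-0.5,-0.4],"twist": [0,0,0.06]}
    - {"translation": [0.18,-0.6,-0.48],"twist": [0,0,0.07]}
    - {"translation": [0.21,-0.7,-0.56],"twist": [0,0,0.08]}
    - {"translation": [0.24,-0.8,-0.64],"twist": [0,0,0.1]}
    - {"translation": [0.27,-0.9,-0.72],"twist": [0,0,0.11]}
    - {"translation": [0.3,-1,-0.8],"twist": [0,0,0.125]}

```text
t: 6.2
ee_pos: [467.1, 9.0, 324.0]
orientation: [0.243, -3.132, 0.0]
ft_force: [0.4, 0.2, -0.4]
width: 88.0
```

send_rows:
  commands:
    - {"translation": [0,-0.05,-0.05],"twist": [0,0,0.01]}
    - {"translation": [0,-0.11,-0.1],"twist": [0,0,0.02]}
    - {"translation": [0,-0.16,-0.15],"twist": [0,0,0.04]}
    - {"translation": [0,-0.22,-0.2],"twist": [0,0,0.05]}
    - {"translation": [0,-0.27,-0.25],"twist": [0,0,0.06]}
    - {"translation": [0,-0.33,-0.3],"twist": [0,0,0.08]}
    - {"translation": [0,-0.4,-0.35],"twist": [0,0,0.1]}
    - {"translation": [0,-0.46,-0.4],"twist": [0,0,0.11]}
    - {"translation": [0,-0.52,-0.45],"twist": [0,0,0.12]}
    - {"translation": [0,-0.54,-0.5],"twist": [0,0,0.128]}

```text
t: 7.2
ee_pos: [466.9, -44.8, 274.3]
orientation: [-0.342, 3.123, -0.0]
ft_force: [0.1, 0.5, -0.5]
width: 87.6
```

send_rows:
  commands:
    - {"translation": [0,0,-0.1],"twist": [0,0,0]}
    - {"translation": [0,0,-0.2],"twist": [0,0,0]}
    - {"translation": [0,0,-0.3],"twist": [0,0,0]}
    - {"translation": [0,0,-0.4],"twist": [0,0,0]}
    - {"translation": [0,0,-0.5],"twist": [0,0,0]}
    - {"translation": [0,0,-0.6],"twist": [0,0,0]}
    - {"translation": [0,0,-0.7],"twist": [0,0,0]}
    - {"translation": [0,0,-0.76],"twist": [0,0,0]}
    - {"translation": [0,0,-0.81],"twist": [0,0,0]}
    - {"translation": [0,0,-0.827],"twist": [0,0,0]}

```text
t: 8.2
ee_pos: [466.8, -44.2, 191.5]
orientation: [0.342, -3.122, -0.0]
ft_force: [-0.8, 0.6, 0.5]
width: 88.4
```

send_rows:
  commands:
    - {"translation": [0.06,0.015,0],"twist": [0,0,0]}
    - {"translation": [0.12,0.03,0],"twist": [0,0,0]}
    - {"translation": [0.17,0.04,0],"twist": [0,0,0]}
    - {"translation": [0.2,0.046,0],"twist": [0,0,0]}
    - {"translation": [0.245,0.06,0],"twist": [0,0,-0.04]}
    - {"translation": [0.29,0.075,0],"twist": [0,0,-0.08]}
    - {"translation": [0.335,0.09,0],"twist": [0,0,-0.12]}
    - {"translation": [0.38,0.104,0],"twist": [0,0,-0.16]}
    - {"translation": [0.43,0.118,0],"twist": [0,0,-0.2]}
    - {"translation": [0.474,0.128,0],"twist": [0,0,-0.244]}

```text
t: 9.2
ee_pos: [514.7, -31.2, 192.0]
orientation: [-0.148, 3.138, 0.0]
ft_force: [-1.2, 0.1, 0.5]
width: 87.7
```

send_rows:
  commands:
    - {"translation": [0.057,0.01,0],"twist": [0,0,-0.05]}
    - {"translation": [0.115,0.02,0],"twist": [0,0,-0.1]}
    - {"translation": [0.172,0.03,0],"twist": [0,0,-0.147]}
    - {"translation": [0.229,0.04,0],"twist": [0,0,-0.196]}
    - {"translation": [0.286,0.049,0],"twist": [0,0,-0.244]}
    - {"translation": [0.344,0.053,0],"twist": [0,0,-0.293]}
    - {"translation": [0.4,0.056,0],"twist": [0,0,-0.342]}
    - {"translation": [0.46,0.059,0],"twist": [0,0,-0.39]}
    - {"translation": [0.517,0.061,0],"twist": [0,0,-0.44]}
    - {"translation": [0.575,0.061,0],"twist": [0,0,-0.489]}

```text
t: 10.2
ee_pos: [572.2, -25.3, 192.0]
orientation: [-0.236, -3.133, -0.0]
ft_force: [-0.2, -0.1, 0.2]
width: 87.7
```

```bash
python3 - <<'E'
from h import *
d=shot('top');b,r=masks(d,'top');print(rect(d,b,42),ctrl.get_obs()['ee_pos'],ctrl.get_obs()['ft_force'])
s=shot('side')
cv2.imwrite('pics/c2.png',np.hstack([cv2.resize(d['img'][120:250,250:380,::-1],(400,400)),cv2.resize(s['img'][90:250,200:360,::-1],(400,400))]))
E
```

```text
(array([597.8, -69.8]), array([ 38.3, 294. ]), -8.93) [573.15438838 -25.32076157 192.17061441] [ 0.1121206   1.11921007 -0.52913093]
```

View pics/c2.png

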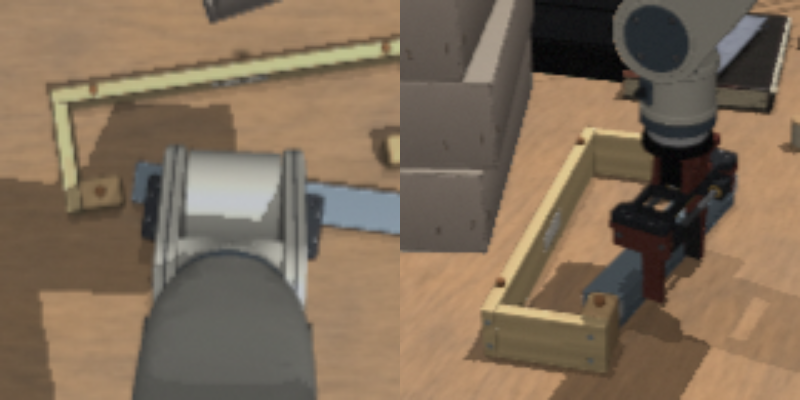

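The box follows as predicted: yaw -8.9°, with the left end between the posts and about 8 mm clear of the left post. I continue to -22° relative to the rack.

send_rows:
  commands:
    - {"translation": [0.03,0,0],"twist": [0,0,-0.03]}
    - {"translation": [0.06,0,0],"twist": [0,0,-0.06]}
    - {"translation": [0.09,0,0],"twist": [0,0,-0.09]}
    - {"translation": [0.12,-0.005,0],"twist": [0,0,-0.12]}
    - {"translation": [0.15,-0.01,0],"twist": [0,0,-0.15]}
    - {"translation": [0.18,-0.012,0],"twist": [0,0,-0.18]}
    - {"translation": [0.21,-0.015,0],"twist": [0,0,-0.2]}
    - {"translation": [0.24,-0.018,0],"twist": [0,0,-0.22]}
    - {"translation": [0.27,-0.02,0],"twist": [0,0,-0.24]}
    - {"translation": [0.29,-0.022,0],"twist": [0,0,-0.25]}

```text
t: 11.3
ee_pos: [601.0, -27.5, 192.0]
orientation: [-0.429, -3.112, 0.0]
ft_force: [-1.3, 0.1, 0.7]
width: 87.8
```

```bash
python3 - <<'E'
from h import *
d=shot('top');b,r=masks(d,'top');R=rect(d,b,42);print(R,ctrl.get_obs()['ee_pos'],ctrl.get_obs()['ft_force'])
c=np.array(R[0],float);a=np.radians(R[2]);n=np.array([np.cos(a),np.sin(a)]);u=np.array([-n[1],n[0]])
g=np.radians(6.63);M=np.array([[np.cos(g),np.sin(g)],[-np.sin(g),np.cos(g)]])
for k,p in dict(c=c,L=c+150*u,R=c-150*u,Lnear=c+150*u-21*n,Lfar=c+150*u+21*n,Rfar=c-150*u+21*n).items(): print(k,p.round(1),(M@(p-[676.2,-43.3])).round(1))
E
```

```text
(array([600., -69.]), array([ 80.8, 293.3]), -15.7) [601.24866227 -27.52246878 192.02425334] [0.32562389 0.37735992 0.1724203 ]
c [600. -69.] [-78.7 -16.7]
L [640.6  75.4] [-21.7 122. ]
R [ 559.4 -213.4] [-135.6 -155.5]
Lnear [620.4  81.1] [-41.1 130. ]
Lfar [660.8  69.7] [ -2.2 114. ]
Rfar [ 579.6 -219.1] [-116.2 -163.5]
```

send_rows:
  commands:
    - {"translation": [-0.07,0.02,0],"twist": [0,0,0]}
    - {"translation": [-0.14,0.04,0],"twist": [0,0,0]}
    - {"translation": [-0.22,0.06,0],"twist": [0,0,0]}
    - {"translation": [-0.29,0.08,0],"twist": [0,0,0]}
    - {"translation": [-0.29,0.08,0.1],"twist": [0,0,0]}
    - {"translation": [-0.29,0.08,0.25],"twist": [0,0,0]}
    - {"translation": [-0.29,0.08,0.4],"twist": [0,0,0]}
    - {"translation": [-0.29,0.08,0.55],"twist": [0,0,0]}
    - {"translation": [-0.29,0.08,0.7],"twist": [0,0,0]}
    - {"translation": [-0.29,0.08,0.8],"twist": [0,0,0]}

```text
t: 12.35
ee_pos: [572.2, -19.5, 274.1]
orientation: [0.428, 3.11, 0.0]
ft_force: [0.2, 0.4, -0.1]
width: 87.8
```

send_rows:
  commands:
    - {"translation": [0,-0.08,0],"twist": [0,0,-0.1]}
    - {"translation": [0,-0.16,0],"twist": [0,0,-0.2]}
    - {"translation": [0,-0.23,0],"twist": [0,0,-0.3]}
    - {"translation": [0,-0.3,0],"twist": [0,0,-0.4]}
    - {"translation": [0,-0.38,0],"twist": [0,0,-0.5]}
    - {"translation": [0,-0.46,0],"twist": [0,0,-0.6]}
    - {"translation": [0,-0.53,0],"twist": [0,0,-0.7]}
    - {"translation": [0,-0.61,0],"twist": [0,0,-0.8]}
    - {"translation": [0,-0.68,0],"twist": [0,0,-0.9]}
    - {"translation": [0,-0.76,0],"twist": [0,0,-1]}
  grip: 0.8

```text
t: 13.35
ee_pos: [571.8, -95.8, 272.5]
orientation: [1.188, 2.908, 0.0]
ft_force: [-0.1, 0.5, -0.9]
width: 11.4
```

send_rows:
  commands:
    - {"translation": [0,-0.08,0],"twist": [0,0,-0.1]}
    - {"translation": [0,-0.16,0],"twist": [0,0,-0.2]}
    - {"translation": [0,-0.23,0],"twist": [0,0,-0.3]}
    - {"translation": [0,-0.3,0],"twist": [0,0,-0.4]}
    - {"translation": [0,-0.38,0],"twist": [0,0,-0.5]}
    - {"translation": [0,-0.46,0],"twist": [0,0,-0.6]}
    - {"translation": [0,-0.53,0],"twist": [0,0,-0.7]}
    - {"translation": [0,-0.61,0],"twist": [0,0,-0.8]}
    - {"translation": [0,-0.68,0],"twist": [0,0,-0.9]}
    - {"translation": [0,-0.76,0],"twist": [0,0,-1]}

```text
t: 14.35
ee_pos: [571.7, -171.8, 272.5]
orientation: [1.87, 2.524, 0.0]
ft_force: [-0.1, -0.3, -0.6]
width: 8.7
```

send_rows:
  commands:
    - {"translation": [0,-0.08,0],"twist": [0,0,-0.1]}
    - {"translation": [0,-0.16,0],"twist": [0,0,-0.2]}
    - {"translation": [0,-0.24,0],"twist": [0,0,-0.3]}
    - {"translation": [0,-0.32,0],"twist": [0,0,-0.4]}
    - {"translation": [0,-0.4,0],"twist": [0,0,-0.5]}
    - {"translation": [0,-0.48,0],"twist": [0,0,-0.6]}
    - {"translation": [0,-0.56,0],"twist": [0,0,-0.7]}
    - {"translation": [0,-0.65,0],"twist": [0,0,-0.8]}
    - {"translation": [0,-0.73,0],"twist": [0,0,-0.9]}
    - {"translation": [0,-0.8,0],"twist": [0,0,-1]}

```text
t: 15.35
ee_pos: [571.7, -251.9, 272.4]
orientation: [2.437, 1.983, -0.0]
ft_force: [-0.5, -0.8, -0.3]
width: 8.7
```

```bash
cat >> h.py <<'E'
def comp(m):
    n,l,s,_=cv2.connectedComponentsWithStats(m); return np.uint8(l==1+s[1:,4].argmax())*255
def report(fn=None):
    d=shot('top');m,_=masks(d,'top');m=cv2.morphologyEx(m,cv2.MORPH_OPEN,np.ones((3,3),np.uint8));R=rect(d,comp(m),42);o=ctrl.get_obs();print('box',R,'tcp',o['ee_pos'].round(1),o['orientation'].round(3),'F',o['ft_force'].round(1),o['width'].round(1),'t',o['t'])
    c=np.array(R[0],float);a=np.radians(R[2]);n=np.array([np.cos(a),np.sin(a)]);u=np.array([-n[1],n[0]])
    g=np.radians(6.63);M=np.array([[np.cos(g),np.sin(g)],[-np.sin(g),np.cos(g)]])
    for k,p in dict(c=c,L=c+150*u,R=c-150*u,Lnear=c+150*u-21*n,Lfar=c+150*u+21*n,Rfar=c-150*u+21*n,Rnear=c-150*u-21*n).items(): print(k,p.round(1),(M@(p-[676.2,-43.3])).round(1))
    if fn:
        s=shot('side');cv2.imwrite('pics/'+fn,np.hstack([cv2.resize(d['img'][110:240,260:410,::-1],(460,400)),cv2.resize(s['img'][110:250,220:345,::-1],(340,400))]))
E
python3 -c "from h import *;report()"
```

```text
Traceback (most recent call last):
  File "h.py", line 31, in report
    d=shot('top');m,_=masks(d,'top');m=cv2.morphologyEx(m,cv2.MORPH_OPEN,np.ones((3,3),np.uint8));R=rect(d,comp(m),42);o=ctrl.get_obs();print('box',R,'tcp',o['ee_pos'].round(1),o['orientation'].round(3),'F',o['ft_force'].round(1),o['width'].round(1),'t',o['t'])
                                                                                                                                                                                                                                      ^^^^^^^^^^^^^^^^
AttributeError: 'float' object has no attribute 'round'
```

```bash
sed -i "s/o\['width'\].round(1)/round(o['width'],1)/" h.py; python3 -c "from h import *;report('c3.png')"
```

```text
box (array([620.4, -75.5]), array([ 39.7, 294.7]), -15.65) tcp [ 571.8 -252.2  272.5] [2.435 1.984 0.   ] F [-0.4  1.   0.3] 8.7 t 15.45
c [620.4 -75.5] [-59.1 -25.5]
L [660.9  68.9] [ -2.3 113.3]
R [ 579.9 -219.9] [-116.  -164.3]
Lnear [640.6  74.6] [-21.7 121.2]
Lfar [681.1  63.3] [ 17.2 105.3]
Rfar [ 600.2 -225.6] [ -96.6 -172.3]
Rnear [ 559.7 -214.3] [-135.4 -156.4]
```

View pics/c3.png

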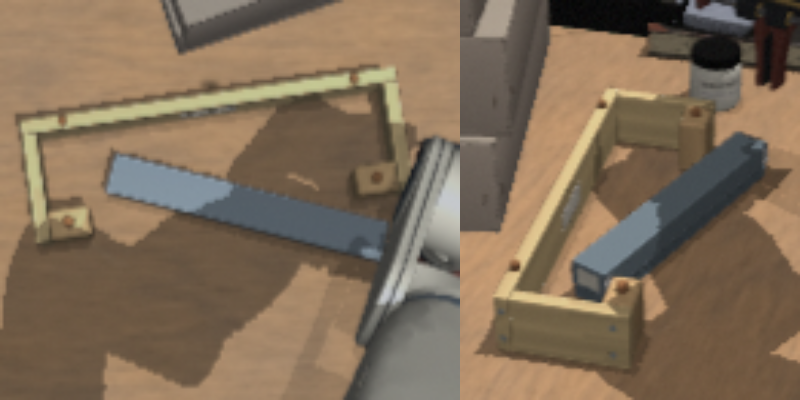

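The pose is as planned: -22° to the rack, with the left end inside and behind the post line. Next I lower the fingers behind the right end face and slide the box about 58 mm along its axis, behind the left post.

send_rows:
  commands:
    - {"translation": [0,0,-0.1],"twist": [0,0,-0.05]}
    - {"translation": [0,0,-0.2],"twist": [0,0,-0.1]}
    - {"translation": [0,0,-0.3],"twist": [0,0,-0.14]}
    - {"translation": [0,0,-0.4],"twist": [0,0,-0.14]}
    - {"translation": [0,0,-0.5],"twist": [0,0,-0.14]}
    - {"translation": [0,0,-0.6],"twist": [0,0,-0.14]}
    - {"translation": [0,0,-0.7],"twist": [0,0,-0.14]}
    - {"translation": [0,0,-0.76],"twist": [0,0,-0.14]}
    - {"translation": [0,0,-0.8],"twist": [0,0,-0.14]}
    - {"translation": [0,0,-0.8],"twist": [0,0,-0.14]}

```text
t: 16.5
ee_pos: [571.6, -251.4, 191.4]
orientation: [-2.502, -1.899, 0.001]
ft_force: [0.1, -0.3, 0.4]
width: 8.7
```

send_rows:
  commands:
    - {"translation": [0.013,0.048,0],"twist": [0,0,0]}
    - {"translation": [0.027,0.096,0],"twist": [0,0,0]}
    - {"translation": [0.04,0.145,0],"twist": [0,0,0]}
    - {"translation": [0.054,0.193,0],"twist": [0,0,0]}
    - {"translation": [0.067,0.24,0],"twist": [0,0,0]}
    - {"translation": [0.081,0.29,0],"twist": [0,0,0]}
    - {"translation": [0.094,0.337,0],"twist": [0,0,0]}
    - {"translation": [0.108,0.385,0],"twist": [0,0,0]}
    - {"translation": [0.121,0.433,0],"twist": [0,0,0]}
    - {"translation": [0.135,0.48,0],"twist": [0,0,0]}

```text
t: 17.5
ee_pos: [585.3, -203.1, 192.0]
orientation: [-2.503, -1.899, 0.0]
ft_force: [-0.3, -1.9, 1.0]
width: 8.6
```

```bash
python3 -c "from h import *;report('c4.png')"
```

```text
box (array([632.8, -29.6]), array([ 38.9, 258.3]), -15.7) tcp [ 585.5 -202.5  191.9] [-2.502 -1.899 -0.   ] F [ 0.4  0.7 -0.7] 8.5 t 17.55
c [632.8 -29.6] [-41.5  18.6]
L [673.4 114.8] [ 15.5 157.4]
R [ 592.2 -174. ] [ -98.5 -120.1]
Lnear [653.2 120.5] [ -4.  165.3]
Lfar [693.6 109.1] [ 34.9 149.4]
Rfar [ 612.4 -179.7] [ -79.1 -128.1]
Rnear [ 572.  -168.3] [-117.9 -112.2]
```

send_rows:
  commands:
    - {"translation": [0.01,0.03,0],"twist": [0,0,0]}
    - {"translation": [0.018,0.06,0],"twist": [0,0,0]}
    - {"translation": [0.026,0.09,0],"twist": [0,0,0]}
    - {"translation": [0.034,0.12,0],"twist": [0,0,0]}
    - {"translation": [0.042,0.15,0],"twist": [0,0,0]}
    - {"translation": [0.05,0.18,0],"twist": [0,0,0]}
    - {"translation": [0.058,0.21,0],"twist": [0,0,0]}
    - {"translation": [0.066,0.235,0],"twist": [0,0,0]}
    - {"translation": [0.073,0.26,0],"twist": [0,0,0]}
    - {"translation": [0.08,0.285,0],"twist": [0,0,0]}

```text
t: 18.6
ee_pos: [593.3, -174.8, 192.0]
orientation: [-2.503, -1.899, -0.0]
ft_force: [-0.4, -1.0, -1.0]
width: 9.0
```

send_rows:
  commands:
    - {"translation": [-0.03,-0.1,0],"twist": [0,0,0]}
    - {"translation": [-0.06,-0.2,0],"twist": [0,0,0]}
    - {"translation": [-0.08,-0.3,0],"twist": [0,0,0]}
    - {"translation": [-0.08,-0.3,0.1],"twist": [0,0,0]}
    - {"translation": [-0.08,-0.3,0.2],"twist": [0,0,0]}
    - {"translation": [-0.08,-0.3,0.3],"twist": [0,0,0.05]}
    - {"translation": [-0.08,-0.3,0.4],"twist": [0,0,0.1]}
    - {"translation": [-0.16,-0.3,0.5],"twist": [0,0,0.2]}
    - {"translation": [-0.24,-0.3,0.6],"twist": [0,0,0.3]}
    - {"translation": [-0.3,-0.3,0.7],"twist": [0,0,0.4]}

```text
t: 19.6
ee_pos: [563.0, -204.6, 263.2]
orientation: [2.296, 2.144, 0.0]
ft_force: [-0.1, 0.0, -0.0]
width: 8.8
```

```bash
python3 -c "from h import *;report('c4.png')"
```

```text
box (array([635.9, -18.4]), array([ 39., 294.]), -15.7) tcp [ 562.8 -204.8  264.6] [2.293e+00 2.145e+00 1.000e-03] F [-1.2 -0.   1.2] 8.9 t 19.65
c [635.9 -18.4] [-37.2  29.4]
L [676.5 126. ] [ 19.8 168.1]
R [ 595.3 -162.8] [ -94.1 -109.4]
Lnear [656.3 131.7] [  0.4 176.1]
Lfar [696.7 120.3] [ 39.3 160.2]
Rfar [ 615.5 -168.5] [ -74.7 -117.3]
Rnear [ 575.1 -157.1] [-113.6 -101.4]
```

View pics/c4.png

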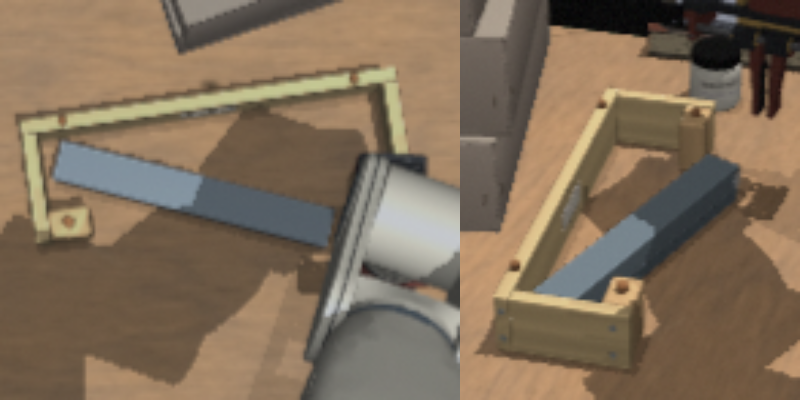

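The left end is tucked behind the left post at rack (20,168) and everything else stands clear. I now bring the opened fingers to the right half of the near face and swing the right end in.

send_rows:
  commands:
    - {"translation": [0,0.06,0],"twist": [0,0,0.1]}
    - {"translation": [0,0.13,0],"twist": [0,0,0.2]}
    - {"translation": [0,0.2,0],"twist": [0,0,0.3]}
    - {"translation": [0,0.26,0],"twist": [0,0,0.4]}
    - {"translation": [0,0.32,0],"twist": [0,0,0.5]}
    - {"translation": [0,0.39,0],"twist": [0,0,0.6]}
    - {"translation": [0,0.45,0],"twist": [0,0,0.7]}
    - {"translation": [0,0.52,0],"twist": [0,0,0.8]}
    - {"translation": [0,0.58,0],"twist": [0,0,0.9]}
    - {"translation": [0,0.65,0],"twist": [0,0,1]}
  grip: -1

```text
t: 20.7
ee_pos: [563.6, -139.5, 262.0]
orientation: [1.697, 2.643, 0.0]
ft_force: [-0.9, 0.7, 0.6]
width: 85.0
```

send_rows:
  commands:
    - {"translation": [0,0.06,0],"twist": [0,0,0.1]}
    - {"translation": [0,0.13,0],"twist": [0,0,0.2]}
    - {"translation": [0,0.2,0],"twist": [0,0,0.3]}
    - {"translation": [0,0.26,0],"twist": [0,0,0.4]}
    - {"translation": [0,0.32,0],"twist": [0,0,0.5]}
    - {"translation": [0,0.39,0],"twist": [0,0,0.6]}
    - {"translation": [0,0.45,0],"twist": [0,0,0.7]}
    - {"translation": [0,0.52,0],"twist": [0,0,0.8]}
    - {"translation": [0,0.58,0],"twist": [0,0,0.9]}
    - {"translation": [-0.01,0.64,0],"twist": [0,0,1]}

```text
t: 21.7
ee_pos: [562.6, -75.4, 262.0]
orientation: [0.99, 2.981, 0.0]
ft_force: [0.6, 0.2, -0.8]
width: 87.9
```

send_rows:
  commands:
    - {"translation": [0,0,0],"twist": [0,0,0.15]}
    - {"translation": [0,0,0],"twist": [0,0,0.3]}
    - {"translation": [0,0,0],"twist": [0,0,0.45]}
    - {"translation": [0,0,0],"twist": [0,0,0.6]}
    - {"translation": [0,0,-0.1],"twist": [0,0,0.73]}
    - {"translation": [0,0,-0.24],"twist": [0,0,0.73]}
    - {"translation": [0,0,-0.38],"twist": [0,0,0.73]}
    - {"translation": [0,0,-0.52],"twist": [0,0,0.73]}
    - {"translation": [0,0,-0.64],"twist": [0,0,0.73]}
    - {"translation": [0,0,-0.7],"twist": [0,0,0.73]}

```text
t: 22.7
ee_pos: [561.8, -75.9, 190.2]
orientation: [-0.436, -3.109, -0.0]
ft_force: [-0.2, -0.1, 0.6]
width: 87.6
```

```bash
python3 -c "from h import *;report()"|head -2
```

```text
box (array([655.8,  52.5]), array([ 39. , 146.6]), -15.7) tcp [561.7 -75.9 189.9] [-0.436 -3.108 -0.   ] F [-0.2  0.3 -0.7] 88.0 t 22.75
c [655.8  52.5] [-9.2 97.5]
```

send_rows:
  commands:
    - {"translation": [0.06,-0.016,0],"twist": [0,0,0]}
    - {"translation": [0.12,-0.033,0],"twist": [0,0,0]}
    - {"translation": [0.18,-0.05,0.01],"twist": [0,0,0]}
    - {"translation": [0.24,-0.066,0.02],"twist": [0,0,0]}
    - {"translation": [0.267,-0.078,0.02],"twist": [0,0,0.033]}
    - {"translation": [0.293,-0.09,0.02],"twist": [0,0,0.065]}
    - {"translation": [0.32,-0.1,0.02],"twist": [0,0,0.1]}
    - {"translation": [0.347,-0.112,0.02],"twist": [0,0,0.13]}
    - {"translation": [0.373,-0.123,0.02],"twist": [0,0,0.163]}
    - {"translation": [0.4,-0.133,0.02],"twist": [0,0,0.195]}

```text
t: 23.75
ee_pos: [602.4, -89.4, 194.0]
orientation: [-0.281, -3.129, 0.0]
ft_force: [-0.4, -0.3, 0.8]
width: 87.9
```

send_rows:
  commands:
    - {"translation": [0.033,-0.011,0],"twist": [0,0,0.039]}
    - {"translation": [0.066,-0.022,0],"twist": [0,0,0.078]}
    - {"translation": [0.1,-0.032,0],"twist": [0,0,0.117]}
    - {"translation": [0.133,-0.042,0],"twist": [0,0,0.156]}
    - {"translation": [0.165,-0.052,0],"twist": [0,0,0.195]}
    - {"translation": [0.2,-0.06,0],"twist": [0,0,0.234]}
    - {"translation": [0.233,-0.067,0],"twist": [0,0,0.273]}
    - {"translation": [0.267,-0.074,0],"twist": [0,0,0.312]}
    - {"translation": [0.3,-0.081,0],"twist": [0,0,0.35]}
    - {"translation": [0.335,-0.087,0],"twist": [0,0,0.389]}

```text
t: 24.75
ee_pos: [636.0, -98.0, 193.9]
orientation: [0.024, -3.141, 0.0]
ft_force: [-0.3, -0.1, -1.2]
width: 88.0
```

```bash
python3 -c "from h import *;report('c5.png')"
```

```text
box (array([664.8,  57.2]), array([ 39.3, 132. ]), 0.72) tcp [636.5 -98.1 194.1] [-0.026  3.141 -0.   ] F [ 0.1 -0.1  0.3] 87.6 t 24.8
c [664.8  57.2] [  0.3 101.1]
L [662.9 207.2] [ 15.7 250.3]
R [666.7 -92.8] [-15.2 -48.1]
Lnear [641.9 206.9] [ -5.2 252.5]
Lfar [683.9 207.5] [ 36.6 248.2]
Rfar [687.7 -92.5] [  5.7 -50.2]
Rnear [645.7 -93.1] [-36.1 -45.9]
```

View pics/c5.png

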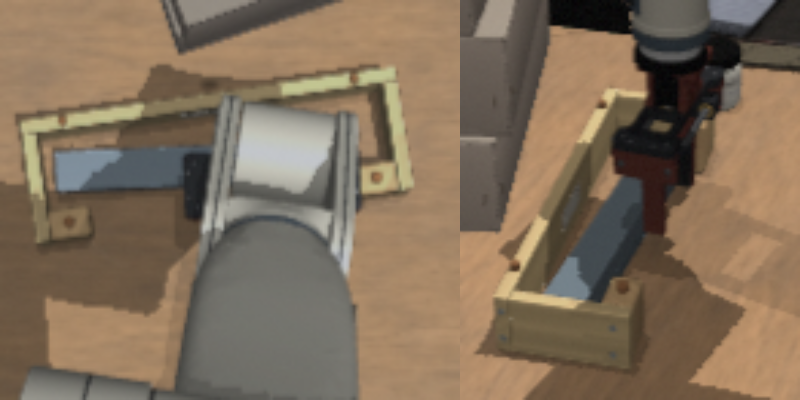

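send_rows:
  commands:
    - {"translation": [0.02,-0.004,0],"twist": [0,0,0.02]}
    - {"translation": [0.04,-0.008,0],"twist": [0,0,0.045]}
    - {"translation": [0.06,-0.012,0],"twist": [0,0,0.07]}
    - {"translation": [0.08,-0.014,0],"twist": [0,0,0.09]}
    - {"translation": [0.1,-0.016,0],"twist": [0,0,0.115]}
    - {"translation": [0.12,-0.018,0],"twist": [0,0,0.14]}
    - {"translation": [0.14,-0.019,0],"twist": [0,0,0.16]}
    - {"translation": [0.155,-0.02,0],"twist": [0,0,0.18]}
    - {"translation": [0.17,-0.02,0],"twist": [0,0,0.198]}
    - {"translation": [0.17,-0.02,0],"twist": [0,0,0.198]}

```text
t: 25.85
ee_pos: [653.0, -100.0, 194.1]
orientation: [-0.178, 3.136, -0.0]
ft_force: [0.3, -0.0, 0.0]
width: 87.7
```

send_rows:
  commands:
    - {"translation": [-0.06,-0.007,0],"twist": [0,0,0]}
    - {"translation": [-0.12,-0.014,0],"twist": [0,0,0]}
    - {"translation": [-0.18,-0.02,0],"twist": [0,0,0]}
    - {"translation": [-0.24,-0.028,0],"twist": [0,0,0]}
    - {"translation": [-0.3,-0.035,0],"twist": [0,0,0]}
    - {"translation": [-0.36,-0.04,0],"twist": [0,0,0]}
    - {"translation": [-0.42,-0.04,0],"twist": [0,0,0]}
    - {"translation": [-0.5,-0.04,0],"twist": [0,0,0]}
    - {"translation": [-0.6,-0.04,0],"twist": [0,0,0]}
    - {"translation": [-0.7,-0.04,0],"twist": [0,0,0]}

```text
t: 26.85
ee_pos: [581.8, -103.9, 193.9]
orientation: [0.177, -3.136, -0.0]
ft_force: [0.1, 0.4, -0.4]
width: 87.8
```

send_rows:
  commands:
    - {"translation": [-0.05,0.08,0.05],"twist": [0,0,0]}
    - {"translation": [-0.1,0.16,0.1],"twist": [0,0,0]}
    - {"translation": [-0.15,0.24,0.15],"twist": [0,0,0]}
    - {"translation": [-0.2,0.32,0.2],"twist": [0,0,0]}
    - {"translation": [-0.25,0.4,0.25],"twist": [0,0,0]}
    - {"translation": [-0.3,0.48,0.3],"twist": [0,0,0]}
    - {"translation": [-0.35,0.56,0.35],"twist": [0,0,0]}
    - {"translation": [-0.4,0.64,0.4],"twist": [0,0,0]}
    - {"translation": [-0.5,0.72,0.4],"twist": [0,0,0]}
    - {"translation": [-0.6,0.8,0.4],"twist": [0,0,0]}

```text
t: 27.85
ee_pos: [521.9, -23.3, 234.0]
orientation: [-0.177, 3.137, 0.0]
ft_force: [-0.4, 0.6, 0.2]
width: 88.0
```

```bash
python3 -c "from h import *;report('c6.png')"
```

```text
box (array([675.3, -21.4]), array([ 40., 294.]), 6.61) tcp [520.  -22.5 233.5] [ 1.770e-01 -3.134e+00 -1.000e-03] F [-1.9  1.6 -0.6] 88.1 t 27.9
c [675.3 -21.4] [ 1.6 21.9]
L [658.  127.6] [  1.7 171.9]
R [ 692.6 -170.4] [   1.6 -128.1]
Lnear [637.2 125.2] [-19.3 171.9]
Lfar [678.9 130. ] [ 22.7 171.9]
Rfar [ 713.4 -168. ] [  22.6 -128.1]
Rnear [ 671.7 -172.8] [ -19.4 -128.1]
```

View pics/c6.png

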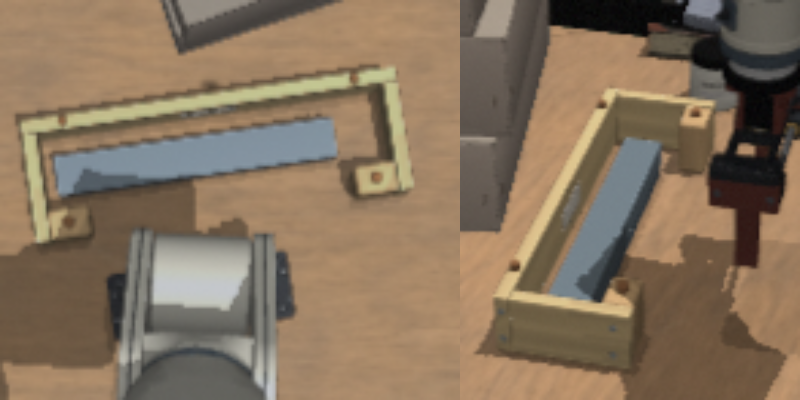

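The box is square inside, past both posts, with about 27 mm left to the back board. Next comes a straight, centred push with both fingers.

send_rows:
  commands:
    - {"translation": [0,0,-0.1],"twist": [0,0,0]}
    - {"translation": [0.05,-0.01,-0.2],"twist": [0,0,0]}
    - {"translation": [0.12,-0.02,-0.3],"twist": [0,0,0]}
    - {"translation": [0.22,-0.03,-0.4],"twist": [0,0,0]}
    - {"translation": [0.32,-0.04,-0.4],"twist": [0,0,0]}
    - {"translation": [0.42,-0.05,-0.4],"twist": [0,0,0]}
    - {"translation": [0.52,-0.06,-0.4],"twist": [0,0,0]}
    - {"translation": [0.62,-0.07,-0.4],"twist": [0,0,0]}
    - {"translation": [0.72,-0.07,-0.4],"twist": [0,0,0]}
    - {"translation": [0.78,-0.07,-0.4],"twist": [0,0,0]}

```text
t: 28.95
ee_pos: [601.9, -31.0, 194.4]
orientation: [-0.177, 3.135, -0.0]
ft_force: [-0.7, 0.3, 0.5]
width: 87.7
```

send_rows:
  commands:
    - {"translation": [0.06,0.007,0],"twist": [0,0,0]}
    - {"translation": [0.12,0.014,0],"twist": [0,0,0]}
    - {"translation": [0.18,0.021,0],"twist": [0,0,0]}
    - {"translation": [0.24,0.028,0],"twist": [0,0,0]}
    - {"translation": [0.3,0.035,0],"twist": [0,0,0]}
    - {"translation": [0.36,0.042,0],"twist": [0,0,0]}
    - {"translation": [0.42,0.049,0],"twist": [0,0,0]}
    - {"translation": [0.48,0.056,0],"twist": [0,0,0]}
    - {"translation": [0.54,0.063,0],"twist": [0,0,0]}
    - {"translation": [0.6,0.07,0],"twist": [0,0,0]}

```text
t: 29.95
ee_pos: [661.0, -23.9, 193.9]
orientation: [0.177, -3.136, -0.0]
ft_force: [-0.5, 0.4, 0.3]
width: 87.9
```

```bash
python3 -c "from h import *;report('c7.png')"|head -3
```

```text
box (array([679.3,  99.4]), array([42.6, 52.4]), -1.12) tcp [662.  -23.9 194.1] [-0.177  3.135 -0.   ] F [ 0.9 -0.4 -0. ] 87.9 t 30.0
c [679.3  99.4] [ 19.6 141.4]
L [682.2 249.4] [ 39.8 290. ]
```

send_rows:
  commands:
    - {"translation": [0.01,0.001,0],"twist": [0,0,0]}
    - {"translation": [0.02,0.002,0],"twist": [0,0,0]}
    - {"translation": [0.03,0.003,0],"twist": [0,0,0]}
    - {"translation": [0.04,0.005,0],"twist": [0,0,0]}
    - {"translation": [0.05,0.006,0],"twist": [0,0,0]}
    - {"translation": [0.055,0.006,0],"twist": [0,0,0]}
    - {"translation": [0.06,0.007,0],"twist": [0,0,0]}
    - {"translation": [0.065,0.007,0],"twist": [0,0,0]}
    - {"translation": [0.07,0.008,0],"twist": [0,0,0]}
    - {"translation": [0.075,0.009,0],"twist": [0,0,0]}

```text
t: 31.05
ee_pos: [668.3, -23.1, 193.9]
orientation: [-0.177, 3.137, -0.0]
ft_force: [-0.6, -0.2, -0.7]
width: 87.9
```

send_rows:
  commands:
    - {"translation": [0.002,0,0],"twist": [0,0,0]}
    - {"translation": [0.003,0,0],"twist": [0,0,0]}
    - {"translation": [0.004,0,0],"twist": [0,0,0]}
    - {"translation": [0.005,0,0],"twist": [0,0,0]}
    - {"translation": [0.006,0,0],"twist": [0,0,0]}
    - {"translation": [0.007,0,0],"twist": [0,0,0]}
    - {"translation": [0.008,0,0],"twist": [0,0,0]}
    - {"translation": [0.009,0.001,0],"twist": [0,0,0]}
    - {"translation": [0.01,0.001,0],"twist": [0,0,0]}
    - {"translation": [0.01,0.001,0],"twist": [0,0,0]}

```text
t: 32.05
ee_pos: [669.3, -23.0, 194.0]
orientation: [-0.177, 3.137, -0.0]
ft_force: [-0.6, -1.2, -0.7]
width: 87.7
```

Continuing in 1 mm steps until the force shows contact.

send_rows:
  commands:
    - {"translation": [0.002,0,0],"twist": [0,0,0]}
    - {"translation": [0.003,0,0],"twist": [0,0,0]}
    - {"translation": [0.004,0,0],"twist": [0,0,0]}
    - {"translation": [0.005,0,0],"twist": [0,0,0]}
    - {"translation": [0.006,0,0],"twist": [0,0,0]}
    - {"translation": [0.007,0,0],"twist": [0,0,0]}
    - {"translation": [0.008,0,0],"twist": [0,0,0]}
    - {"translation": [0.009,0.001,0],"twist": [0,0,0]}
    - {"translation": [0.01,0.001,0],"twist": [0,0,0]}
    - {"translation": [0.01,0.001,0],"twist": [0,0,0]}

```text
t: 33.05
ee_pos: [670.0, -23.0, 193.9]
orientation: [0.177, -3.136, 0.0]
ft_force: [-5.2, -3.1, 3.5]
width: 88.1
```

send_rows:
  commands:
    - {"translation": [0.001,0,0],"twist": [0,0,0]}
    - {"translation": [0.001,0,0],"twist": [0,0,0]}
    - {"translation": [0.002,0,0],"twist": [0,0,0]}
    - {"translation": [0.002,0,0],"twist": [0,0,0]}
    - {"translation": [0.003,0,0],"twist": [0,0,0]}
    - {"translation": [0.003,0,0],"twist": [0,0,0]}
    - {"translation": [0.004,0,0],"twist": [0,0,0]}
    - {"translation": [0.004,0,0],"twist": [0,0,0]}
    - {"translation": [0.004,0,0],"twist": [0,0,0]}
    - {"translation": [0.004,0,0],"twist": [0,0,0]}

```text
t: 34.05
ee_pos: [670.1, -23.0, 193.9]
orientation: [0.177, -3.135, 0.0]
ft_force: [-6.1, -3.3, 4.1]
width: 88.2
```

The push has seated firmly at about 7 N, with no further travel. I retreat straight back, then up and away, and look.

send_rows:
  commands:
    - {"translation": [-0.02,-0.002,0],"twist": [0,0,0]}
    - {"translation": [-0.07,-0.008,0],"twist": [0,0,0]}
    - {"translation": [-0.14,-0.016,0],"twist": [0,0,0]}
    - {"translation": [-0.22,-0.025,0],"twist": [0,0,0]}
    - {"translation": [-0.3,-0.035,0],"twist": [0,0,0]}
    - {"translation": [-0.4,-0.046,0],"twist": [0,0,0]}
    - {"translation": [-0.5,-0.058,0],"twist": [0,0,0]}
    - {"translation": [-0.6,-0.07,0],"twist": [0,0,0]}
    - {"translation": [-0.7,-0.08,0],"twist": [0,0,0]}
    - {"translation": [-0.8,-0.09,0],"twist": [0,0,0]}

```text
t: 35.05
ee_pos: [589.8, -32.0, 194.0]
orientation: [-0.177, 3.137, -0.0]
ft_force: [-0.4, 0.2, -0.2]
width: 88.1
```

send_rows:
  commands:
    - {"translation": [-0.1,0,0.05],"twist": [0,0,0]}
    - {"translation": [-0.2,0,0.1],"twist": [0,0,0]}
    - {"translation": [-0.3,0,0.15],"twist": [0,0,0]}
    - {"translation": [-0.4,0,0.2],"twist": [0,0,0]}
    - {"translation": [-0.5,0,0.25],"twist": [0,0,0]}
    - {"translation": [-0.6,0,0.3],"twist": [0,0,0]}
    - {"translation": [-0.7,0,0.35],"twist": [0,0,0]}
    - {"translation": [-0.8,0,0.4],"twist": [0,0,0]}
    - {"translation": [-0.9,0,0.4],"twist": [0,0,0]}
    - {"translation": [-1,0,0.4],"twist": [0,0,0]}

```text
t: 36.05
ee_pos: [489.8, -31.9, 234.1]
orientation: [-0.177, 3.136, -0.0]
ft_force: [0.2, -0.5, -0.2]
width: 87.8
```

```bash
python3 -c "
from h import *;report('c8.png')
d=shot('top');s=shot('side')
cv2.imwrite('pics/c9.png',np.vstack([d['img'][100:260,150:470,::-1],s['img'][100:360,80:400,::-1]]))"
```

```text
box (array([700.6, -18.8]), array([ 40.6, 293.9]), 6.61) tcp [488.1 -31.8 233.7] [ 0.177 -3.134 -0.   ] F [-1.5  0.4 -0.9] 87.8 t 36.1
c [700.6 -18.8] [27.1 21.5]
L [683.3 130.2] [ 27.1 171.5]
R [ 717.9 -167.8] [  27.  -128.5]
Lnear [662.5 127.8] [  6.1 171.5]
Lfar [704.2 132.6] [ 48.1 171.5]
Rfar [ 738.7 -165.4] [  48.  -128.5]
Rnear [ 697.  -170.2] [   6.  -128.5]
```

View pics/c8.png

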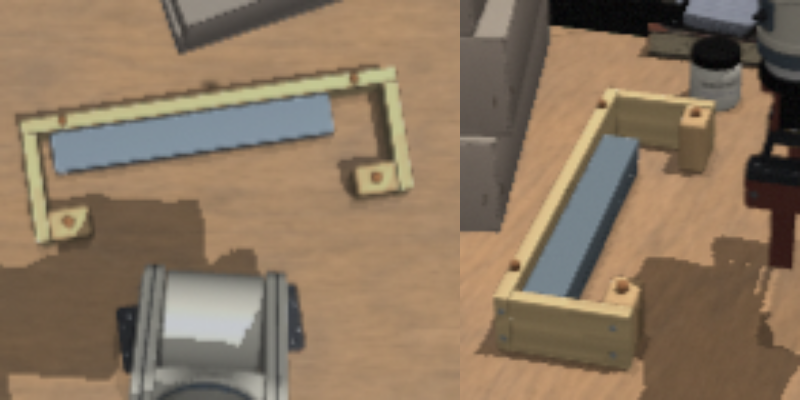

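View pics/c9.png

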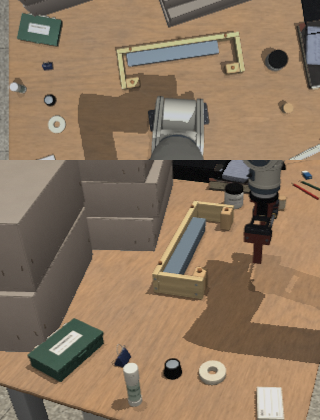

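```bash
python3 -c "from h import *;print(ctrl.close_job())"
```

```text
the job is handed in; nothing more can be done
None
```

The roll box is in the rack, flush against the back board as far as the checks can tell, and the job was handed in at about 36 s of the 72 s allowed. I only pushed it with the fingers:

1. **Angle:** turned it to about 22° with two open fingers, left end between the posts.
2. **Tuck:** slid it along its axis until the left end was behind the left post.
3. **Swing:** pushed the right end in past the right post.
4. **Seat:** pushed it straight back until it met the board. The reading there was about 6 N along the push and 8 N in all, the highest of any reading.

**Last checks:**
- **Squareness:** the box yaw measures 6.61° against 6.63° for the rack.
- **Flushness:** the far face measures at x ≈ 48 mm in the rack frame, where the board is at 50 mm. That 2 mm is within the camera error. The force rose at the end of the push and the tool stopped moving, so I take it as touching the board. I did not test each end separately.
- **Position along the board:** the box spans y ≈ -128 to +172 mm, so it sits about 21 mm to the left of centre. Its left end is behind the left post. Its right end is past the right post but stops about 13 mm short of being behind it.
- **Surroundings:** in the last pictures the jar, thread, loupe, tape roll and clip look undisturbed. I did not re-measure them. The gripper stands clear of everything.

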